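# Open the safety-capped jug at the repair bench

### The arm

A 7-joint arm with a two-finger parallel gripper is mounted at the origin on the work surface. World frame = base frame: x ahead of the robot, y to its left, z up, the work surface at z = 0. Lengths are in m, angles in degrees, forces in N, time in s.
With the tool pointing down it reaches from about 0.35 to 0.775 m from the base axis. Payload 3.1 kg.
Tool frame: the origin (TCP) lies on the centre line of the jaws, within the pads' length; the fingertips stand 17 mm ahead of it and the grasp point (between the pads) lies 2 mm behind it (robot.tip_reach is the distance from the TCP to the fingertips, in m); z points along the fingers, y is the line along which they close (so a half turn about z gives the same grasp; the last joint's range is limited). The gripper opens to 85 mm and grips with 20 to 120 N. Pads are 22 mm wide; open, the fingers measure 114 mm over their backs; the gripper's body (76 mm by 85 mm) begins 54 mm behind the grasp point. The pads swing forward as they close: fully open they stand 13 mm farther back than shut.
Start: joints at [-78.879, 17.813, 0.802, 86.603, -0.252, 75.585, -1.558], TCP at [0.128, 0.535, 0.248] pointing down, gripper open.
Joint ranges: [-154.91, 154.91], [-16.99, 109.72], [-72.82, 74.43], [7.12, 147.25], [-82.49, 262.49], [11.32, 116.49], [-174.64, 174.64]. Speed limits (degrees/s): [159.86, 159.86, 180, 180, 180, 180, 180].

### API

Orientations are given as [roll, pitch, yaw] about the fixed x, y, z axes, in that order (R = Rz(yaw) Ry(pitch) Rx(roll)).
In Python, from station import robot, fingers, vision, workorder, recognise gives the robot as it stands. Calls block until the motion is done:
- robot.move_to(position, orientation): joint-space move of the TCP to a pose.
- robot.line_to(position, orientation=None, velocity=0.15, f_stop=None): straight line of the TCP; orientation=None keeps the orientation; velocity is the mean speed in m/s. With f_stop (N) it stops when the force on the tool has changed by that much, and returns True; else False.
- robot.move_j(angles): joint-space move.
- fingers.gripper_to(opening, force=None): opening from 0.0 (shut) to 1.0 (fully open); force is the grip in N (None keeps the last); returns when the fingers have stopped.
- robot.pause(seconds).
- robot.inverse_kinematics(position, orientation): joint angles nearest the present ones, or None.
- vision.grab_frame(name): name is "scene" or "side" or "wrist"; returns the picture (420x560x3 uint8, red, green, blue); there is no depth.
- vision.calibration(name): a dict with "mtx" (3x3 intrinsics, pixels), "extrinsics" (4x4, takes a point from world to camera coordinates); the wrist camera has in their place "T_tool_cam" (4x4, takes a point from camera to tool coordinates, whose origin is the TCP and whose axes are the flange's). Camera axes: x right, y up, looking along -z (the intrinsics and any distortion apply to the point x, -y, -z); pixel columns grow to the right and rows downward; lengths in m; the calibration is good to about 2 mm. A picture is of the moment at which its call begins: read the wrist's pose just before it. calibration takes no time and is no camera call.
A pose or a line that the arm cannot do raises robot.PlanningError and nothing moves.
- workorder.close_job(): hands the job in; it is judged then, once.
Trained networks look in the newest picture that a camera, given by its name, has taken for a name from the list of things; names that differ only in an ending like _2 or _b are one class to them, and where a whole thing is asked for, a point or a joint stands for the part that bears it (a point fixed in the world has none). Each returns a list of dicts, best first, with "p" (0 to 1); they miss things now and then, are a little off and sometimes report something else, mostly with a low value. They report only what shows in the picture. A call takes as long as a camera call. They do not tell look-alikes from the thing itself.
- recognise(label, camera): "rect" ([centre column, centre row, width, height] in pixels, round what is visible of it).
Readings, each from a call of its own:
- robot.current_time_s(): time.
- robot.current_joint_positions(): joint angles.
- robot.current_dq(): joint speeds.
- robot.current_joint_torque(): joint torques, N m.
- robot.current_tool_pos(): TCP position.
- robot.current_eef_rot(): TCP orientation.
- robot.current_contact_force(): force on the tool from outside, world axes, zero at the start.
- robot.current_torque(): the same for the moment, N m.
- robot.current_finger_gap(): opening from 0.0 (shut) to 1.0 (fully open).
- robot.current_gripper_force(): force on a finger pad.
Only numpy, scipy, OpenCV 4.12 (cv2) and the standard library are available. Lean on these libraries where they do the work, as an engineer would, in place of code of your own. Each camera call takes 0.05 s, during which the arm holds its last target. There are 200 camera calls.

### The job

Open the square jug that has the tall ribbed safety cap: press the cap firmly down, keep it pressed while you turn it anticlockwise (seen from above) about a quarter turn so that it lets go, and lift it off. Set the cap down in the shallow steel tray, right way up (open end down), without dropping it, and let go. Do not force the cap round unpressed.

Things in the scene. Friction and masses are not known exactly. Their poses are not given: they have to be found in the camera images.
- jug: Square white plastic jug, 96 mm wide, held fast in a dark steel holder 108 mm square bolted to the bench; it cannot move. Origin: centre of the holder's underside, on the bench; z up along the neck's axis. Its shoulder slopes up to 130 mm at the neck. A twin jug of the same body has only a small smooth cap (28 mm wide, 20 mm tall): leave it.
- cap_center (a point): Centre (half-way up, on the axis) of the jug's black ribbed safety cap: round, 47 mm in diameter, 44 mm tall, 40 to 80 g, z up, open end down. Grip it across any diameter at this height; it can be pressed and turned by its gripped sides. Closed, its underside is 150 mm and this point 172 mm above the bench, its x axis along the jug's x.
- cap_home (a point): Where the centre of the closed cap lies on the jug (172 mm up). A spring resists pressing: 5 N plus 1.25 N per mm. The cap turns freely only while at least 6 mm down; 8 mm is good, bottom stop at 12 mm (20 N). Anticlockwise only. Turned 60 to 115 degrees (85 is good) it is free: lift straight up, clear of the neck after 40 mm. Let go there, it rises 3 mm above closed.
- tray_in (a point): Centre of the inner floor of the shallow square steel tray, fixed to the bench: 150 mm outside, 144 mm inside, walls 22 mm tall and 3 mm thick; z up, floor about 3 mm above the bench. The cap put down in it has its centre 22 mm above this point.
Not all that is in view belongs to the job. There is more than one size of the part that bears cap_center; the job needs the smallest.

How it is judged:
By the outcome, as a careful person would: the job done as asked, in the order asked, and still so for the second after the job is handed in, with the robot touching nothing.
It also fails if it takes over 48 s, if anything falls off the work surface, if the arm or the gripper's body presses on something with over 40 N, if the wrist force passes 120 N, or if a joint passes its speed limit or range.

## Working session

There is one attempt and no reset: what is moved stays moved. The work goes in short steps, each a Python script; the robot and the scene stay as the last script left them, time stands still between calls to the robot, and variables do not carry over. Pictures are saved under pics/ and viewed, at most 10 in all, crops included, and the job is handed in when it is done.

```bash
ls; mkdir -p pics; cat > h.py <<'E'
import numpy as np, cv2
from station import robot, fingers, vision, workorder, recognise
def save(n,f): cv2.imwrite('pics/'+f,cv2.cvtColor(n,cv2.COLOR_RGB2BGR))
E
python3 - <<'E'
from h import *
a=vision.grab_frame("scene");b=vision.grab_frame("side")
save(np.hstack([a,b])[:, :],'x.png')
im=cv2.imread('pics/x.png');cv2.imwrite('pics/1.png',a[:,:,::-1]);cv2.imwrite('pics/2.png',b[:,:,::-1])
for c in("scene","side"):
  print(vision.calibration(c))
  for l in("jug","cap_center","tray_in","cap"):
    try: print(c,l,[(np.round(d['rect']).tolist(),round(d['p'],2)) for d in recognise(l,c)])
    except Exception as e: print(l,e)
print(vision.calibration("wrist"),robot.current_time_s(),robot.current_eef_rot())
E
```

```text
pics
{'mtx': array([[387.49157184,   0.        , 284.38940567],
       [  0.        , 387.49157184, 209.98527553],
       [  0.        ,   0.        ,   1.        ]]), 'extrinsics': array([[-0.57251862,  0.81979202, -0.01278555,  0.3540795 ],
       [-0.57782592, -0.39237523,  0.71565277,  0.27141291],
       [ 0.5816697 ,  0.41711236,  0.69833921, -1.31025341],
       [ 0.        ,  0.        ,  0.        ,  1.        ]])}
scene jug [([298.0, 219.0, 56.0, 66.0], 0.95)]
scene cap_center [([299.0, 177.0, 22.0, 27.0], 0.78), ([274.0, 259.0, 32.0, 35.0], 0.63), ([338.0, 299.0, 30.0, 40.0], 0.58)]
scene tray_in [([396.0, 271.0, 78.0, 73.0], 0.95)]
cap it knows: cap_center, cap_home, jug, tray_in
{'mtx': array([[433.71991752,   0.        , 283.155664  ],
       [  0.        , 433.71991752, 204.29583024],
       [  0.        ,   0.        ,   1.        ]]), 'extrinsics': array([[-0.95062748, -0.31012533,  0.01138748,  0.58160335],
       [ 0.1848613 , -0.53641907,  0.82345666, -0.223513  ],
       [-0.24926631,  0.78490564,  0.56726488, -0.85691921],
       [ 0.        ,  0.        ,  0.  
[... 166 characters left out ...]
, 290.0, 31.0, 43.0], 0.61)]
side tray_in [([274.0, 346.0, 94.0, 83.0], 0.68)]
cap it knows: cap_center, cap_home, jug, tray_in
{'mtx': array([[330.02427388,   0.        , 290.26675922],
       [  0.        , 330.02427388, 207.69783924],
       [  0.        ,   0.        ,   1.        ]]), 'T_tool_cam': array([[ 5.16528179e-04,  9.55404260e-01,  2.95300580e-01,
         7.44941196e-02],
       [ 9.99999052e-01, -8.70502623e-04,  1.06723199e-03,
         1.07050150e-04],
       [ 1.27669792e-03,  2.95299749e-01, -9.55403804e-01,
        -1.25221199e-01],
       [ 0.00000000e+00,  0.00000000e+00,  0.00000000e+00,
         1.00000000e+00]])} 0.4 [-1.79978820e+02  2.86754246e-03  1.66491103e+02]
```

View pics/1.png

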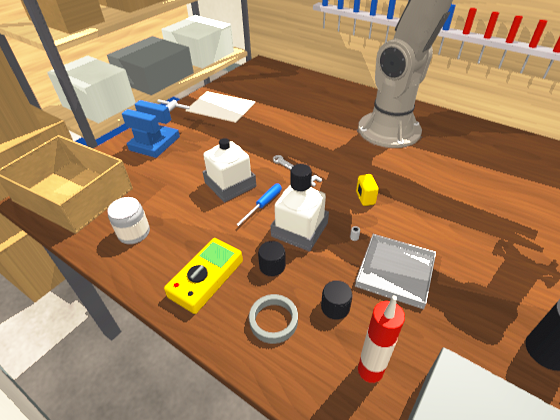

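View pics/2.png

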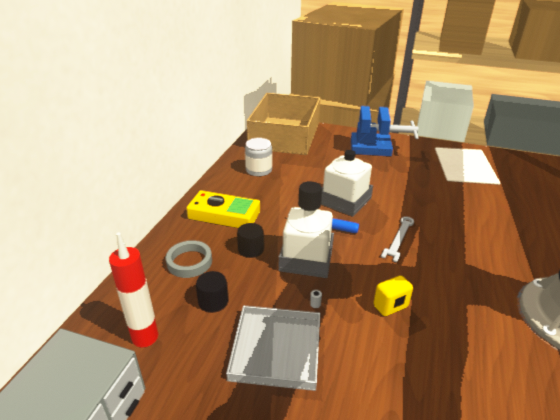

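```bash
cat >> h.py <<'E'
F=np.diag([1,-1,-1.])
def proj(name,pose=None):
    c=vision.calibration(name)
    if name!="wrist": E=c["extrinsics"]
    else:
        from scipy.spatial.transform import Rotation as R
        T=np.eye(4);T[:3,:3]=R.from_euler('xyz',pose[1],degrees=True).as_matrix();T[:3,3]=pose[0]
        E=np.linalg.inv(T@c["T_tool_cam"])
    return c["mtx"]@F@E[:3]
def tri(Ps,uvs):
    A=np.vstack([[u*P[2]-P[0],v*P[2]-P[1]] for P,(u,v) in zip(Ps,uvs)])
    X=np.linalg.svd(A)[2][-1];X=X[:3]/X[3]
    err=[np.round(px(P,X)-uv,1).tolist() for P,uv in zip(Ps,uvs)]
    return X,err
def px(P,X): q=P@np.append(X,1);return q[:2]/q[2]
def onplane(P,uv,z):
    A=np.array([uv[0]*P[2]-P[0],uv[1]*P[2]-P[1]]);return np.linalg.solve(A[:,:2],-A[:,2]*z-A[:,3])
def pose(): return np.array(robot.current_tool_pos()),np.array(robot.current_eef_rot())
E
python3 - <<'E'
from h import *
Ps=[proj("scene"),proj("side")]
for n,a,b in(("cap",(300,178),(311,197)),("tray",(396,271),(275,346)),("loose1",(272,259),(251,238)),("loose2",(337,299),(212,291)),("smallcap",(225,145),(350,155))):
    X,e=tri(Ps,[a,b]);print(n,X.round(3),e,np.hypot(*X[:2]).round(3), [np.degrees(np.arctan2(X[1],X[0])).round(1)])
print(onplane(Ps[0],(396,271),.01),onplane(Ps[1],(275,346),.01))
r=[180,0,166.5]
X,_=tri(Ps,[(300,178),(311,197)])
for y in range(-180,180,30):
    q=robot.inverse_kinematics([X[0],X[1],.175],[180,0,y]); print(y,None if q is None else np.round(q))
E
```

```text
cap [ 0.553 -0.     0.166] [[0.1, 0.4], [0.2, -0.3]] 0.553 [np.float64(-0.0)]
tray [0.543 0.258 0.006] [[0.1, 0.2], [0.1, -0.2]] 0.601 [np.float64(25.4)]
loose1 [0.687 0.013 0.029] [[-0.4, -0.9], [-0.5, 0.6]] 0.687 [np.float64(1.1)]
loose2 [0.699 0.19  0.029] [[0.3, 0.6], [0.3, -0.4]] 0.724 [np.float64(15.2)]
smallcap [ 0.518 -0.259  0.138] [[-0.1, -0.6], [-0.2, 0.4]] 0.579 [np.float64(-26.5)]
[0.54609272 0.25809202] [0.5421253  0.26134164]
-180 [-33.  25.  44.  94. -18.  68. 104.]
-150 [-30.  24.  39.  94. -16.  68. 132.]
-120 [-26.  23.  32.  94. -13.  67. 160.]
-90 [ -45.   33.   65.   94.  -31.   73. -155.]
-60 [ -45.   33.   65.   94.  -31.   73. -125.]
-30 [-45.  33.  65.  94. -31.  73. -95.]
0 [-39.  28.  53.  94. -23.  70. -71.]
30 [-36.  27.  48.  94. -21.  69. -43.]
60 [-36.  26.  47.  94. -20.  69. -14.]
90 [-35.  26.  46.  94. -20.  69.  16.]
120 [-34.  26.  45.  94. -19.  68.  45.]
150 [-34.  26.  45.  94. -19.  68.  75.]
```

```bash
python3 - <<'E'
from h import *
D=[]
for i,(p,y) in enumerate([((.54,.22,.30),45),((.55,.04,.31),45),((.55,-.02,.33),70)]):
    robot.move_to(p,[180,0,y]); robot.pause(.2)
    po=pose(); im=vision.grab_frame("wrist"); np.save(f'w{i}.npy',np.array(po)); save(im,f'w{i}.png')
    for l in(["tray_in","cap_center"] if i==0 else ["cap_center","tray_in"]):
        print(i,l,[(np.round(d['rect'],1).tolist(),round(d['p'],2)) for d in recognise(l,"wrist")])
    P=proj("wrist",po)
    print(po,px(P,[.553,0,.172]).round(),px(P,[.544,.259,.003]).round())
print(robot.current_time_s())
a=[cv2.imread(f'pics/w{i}.png') for i in range(3)]
for i in range(3):cv2.putText(a[i],str(i),(5,30),0,1,(0,0,255),2)
cv2.imwrite('pics/3.png',np.vstack([np.hstack(a[:2]),np.hstack([a[2],a[2]*0])])[::1,::1] if 0 else cv2.resize(np.vstack([np.hstack(a[:2]),np.hstack([a[2],a[2]*0])]),(800,600)))
E
```

```text
0 tray_in [([270.2, 142.3, 170.4, 169.0], 0.7)]
0 cap_center [([493.9, 205.1, 69.5, 54.9], 0.61), ([410.6, 90.8, 70.1, 59.3], 0.61)]
(array([0.53950813, 0.2211044 , 0.29980898]), array([-1.79971086e+02,  1.08467519e-02,  4.51223002e+01])) [467. 356.] [271. 143.]
1 cap_center [([328.2, 232.1, 63.7, 68.9], 0.78), ([392.8, 106.5, 62.0, 61.8], 0.78), ([293.8, 6.1, 44.0, 8.6], 0.64)]
1 tray_in []
(array([0.55006413, 0.0424074 , 0.30956618]), array([-1.79953707e+02,  6.12256882e-03,  4.52307616e+01])) [327. 233.] [157.  40.]
2 cap_center [([287.8, 175.4, 56.5, 64.4], 0.85), ([387.7, 105.5, 60.2, 55.4], 0.65)]
2 tray_in [([202.8, 20.4, 90.8, 35.8], 0.72)]
(array([ 0.54995896, -0.01827496,  0.32941055]), array([-1.79931635e+02, -8.62728544e-03,  7.01113629e+01])) [286. 174.] [202. -63.]
4.65
```

View pics/3.png

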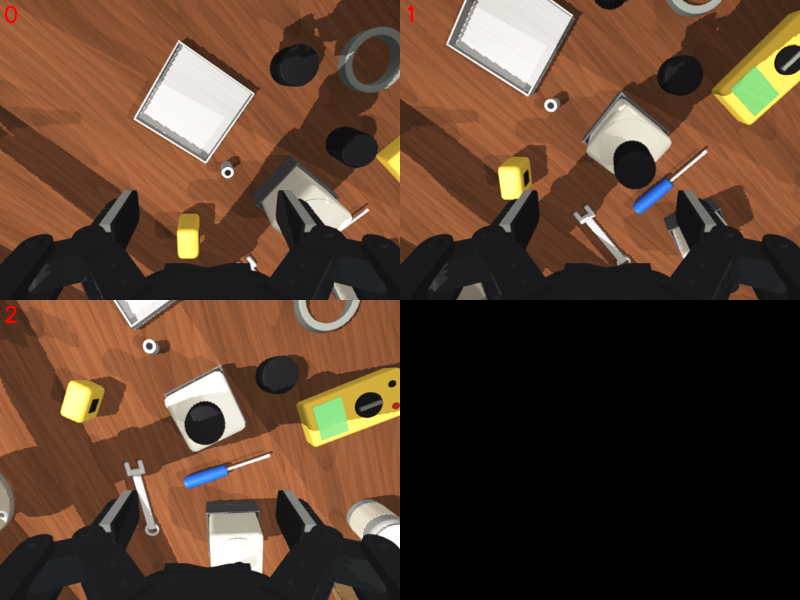

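```bash
python3 - <<'E'
from h import *
Ps=[proj("scene"),proj("side")]+[proj("wrist",np.load(f'w{i}.npy')) for i in(1,2)]
X,e=tri(Ps,[(300,178),(311,197),(328.2,232.1),(287.8,175.4)]);print(X.round(4),e)
Xw,e2=tri(Ps[2:],[(328.2,232.1),(287.8,175.4)]);print(Xw.round(4),e2)
T,e3=tri([Ps[0],Ps[1],proj("wrist",np.load('w0.npy'))],[(396,271),(275,346),(270.2,142.3)]);print(T.round(4),e3)
if abs(X[2]-.172)<.008 and np.hypot(*(Xw-X)[:2])<.006:
    x,y=X[:2]; z=.170
    robot.move_to([x,y,.25],[180,0,45]); robot.pause(.1)
    print('stopped',robot.line_to([x,y,z],[180,0,45],velocity=.08,f_stop=8))
    robot.pause(.1);print(pose(),robot.current_contact_force())
    save(vision.grab_frame("wrist"),'4.png')
    fingers.gripper_to(0.0,80);robot.pause(.2)
    print(robot.current_finger_gap()*85,robot.current_gripper_force(),robot.current_contact_force(),pose(),robot.current_joint_positions(),robot.current_time_s())
    save(vision.grab_frame("side"),'5.png')
E
```

```text
[ 0.553  -0.0017  0.1658] [[-0.5, 0.4], [0.2, -0.5], [-0.9, -1.0], [-1.5, -0.6]]
[ 0.554  -0.0017  0.1699] [[0.5, -0.1], [-0.5, -0.1]]
[0.5435 0.2587 0.0064] [[0.4, 0.3], [-0.2, -0.1], [0.5, 1.4]]
stopped False
(array([ 0.55346671, -0.00179885,  0.17068599]), array([ 1.79945970e+02, -6.21592563e-02,  4.50016389e+01])) [-0.4203693   0.39401033  0.53681778]
44.97288019052623 80.89106149971485 [-3.57533776  2.07699904  5.02397707] (array([ 0.55262546, -0.00118396,  0.1702665 ]), array([-1.79928934e+02, -1.40853402e-02,  4.50194849e+01])) [-29.75628828  24.42974346  38.45036495  94.19135316 -16.26897491
  67.12473686 -32.3878538 ] 7.1917
```

```bash
python3 - <<'E'
from h import *
p,_=pose(); z0=.1702; c=np.array([p[0]-.0006,p[1]+.0006,z0-.008])
robot.line_to(c,[180,0,45],velocity=.03);robot.pause(.2)
for k in range(4):
    q=pose()[0];f=np.array(robot.current_contact_force());print(q.round(4),f.round(1),np.round(robot.current_torque(),2))
    d=z0-.0085-q[2]
    if abs(d)<.0012 or f[2]>19: break
    c[2]+=d; robot.line_to(c,[180,0,45],velocity=.03);robot.pause(.15)
print(c,robot.current_finger_gap()*85,robot.current_time_s())
E
```

```text
[ 0.5527 -0.0012  0.1639] [-4.1 -0.2  9.7] [0.28 0.82 0.04]
[ 0.5527 -0.0012  0.1623] [-5.1  1.2 13.2] [0.27 1.05 0.05]
[ 0.55202954 -0.00059096  0.1600183 ] 44.68209723965333 8.2583
```

View pics/5.png

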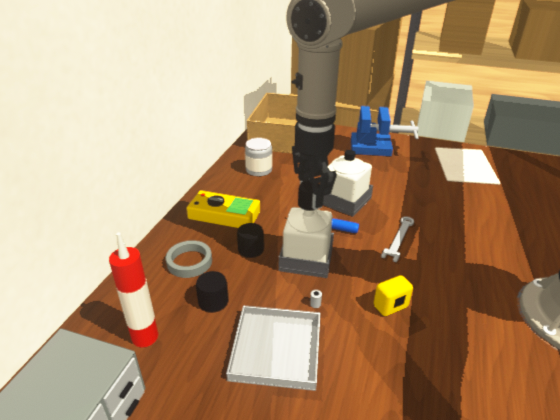

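```bash
python3 - <<'E'
from h import *
p=pose()[0]; c=np.array([p[0]-.0003,p[1]+.0003,.1582])
robot.line_to(c,[180,0,45],velocity=.03);robot.pause(.2)
def st(): print(pose()[0].round(4),np.round(pose()[1][2],1),np.round(robot.current_contact_force(),1),np.round(robot.current_torque(),2),flush=True)
st()
for a in (6,15,35,60,87):
    robot.line_to(c,[180,0,45+a]);robot.pause(.1);st()
    f=np.array(robot.current_contact_force()); m=robot.current_torque()
    if abs(m[2])>1.0: print('torque');break
    q=pose()[0]; c[:2]+=np.clip(0.5*(q-c)[:2],-.0006,.0006); c[2]+=np.clip(.1607-q[2],-.001,.001)
print(robot.current_finger_gap()*85,robot.current_time_s())
E
```

```text
[ 0.5527 -0.0012  0.1608] 45.0 [-7.1  0.9 15.6] [ 0.39  1.44 -0.03]
[ 0.5532 -0.0008  0.161 ] 51.0 [-4.6  2.1 16.1] [0.4  1.21 0.15]
[ 5.539e-01 -4.000e-04  1.609e-01] 60.1 [-5.3  2.4 16.7] [0.43 1.19 0.08]
[ 5.551e-01 -5.000e-04  1.611e-01] 80.0 [-4.   2.7 15.6] [0.37 1.01 0.09]
[ 5.566e-01 -4.000e-04  1.611e-01] 105.0 [-2.7  1.9 15.7] [0.33 0.79 0.06]
[5.581e-01 1.000e-04 1.612e-01] 132.0 [-2.   2.  16.2] [0.37 0.53 0.04]
44.65980374137101 11.4833
```

```bash
python3 - <<'E'
from h import *
def st(): print(pose()[0].round(4),np.round(robot.current_contact_force(),1),np.round(robot.current_torque(),2),robot.current_time_s(),flush=True)
p=pose()[0]; o=[180,0,132]
robot.line_to([p[0],p[1],.172],o,velocity=.04);robot.pause(.15);st()
s=robot.line_to([p[0],p[1],.190],o,velocity=.04,f_stop=8);robot.pause(.1);print(s);st()
save(vision.grab_frame("wrist"),'6.png')
if not s:
    s=robot.line_to([p[0],p[1],.25],o,velocity=.06,f_stop=8);robot.pause(.2);print(s);st()
a=vision.grab_frame("wrist");b=vision.grab_frame("side");cc=vision.grab_frame("scene")
save(np.vstack([np.hstack([cv2.resize(a,(400,300)),b[120:270,230:430].repeat(2,0).repeat(2,1)]),np.hstack([cc[120:270,200:400].repeat(2,0).repeat(2,1),b[120:270,230:430].repeat(2,0).repeat(2,1)*0])]),'7.png')
print(robot.current_finger_gap()*85)
E
```

```text
[ 5.581e-01 -1.000e-04  1.718e-01] [-2.1  0.6  3.3] [ 0.1   0.35 -0.  ] 12.1667
False
[5.579e-01 1.000e-04 1.897e-01] [ 0.5  1.  -0.9] [-0.03 -0.03  0.  ] 12.8667
False
[5.579e-01 1.000e-04 2.496e-01] [-0.3  0.4 -0.2] [ 0.03  0.02 -0.03] 14.2667
44.79550139971337
```

View pics/7.png

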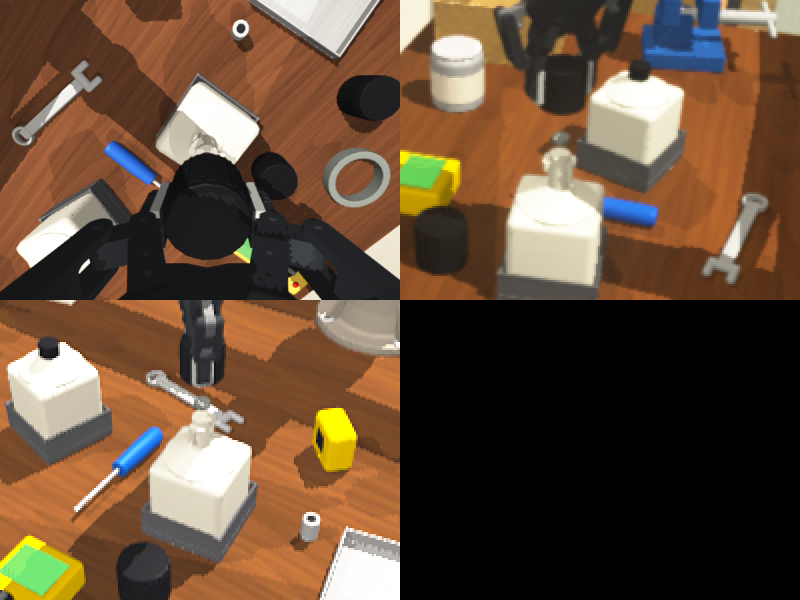

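```bash
python3 - <<'E'
from h import *
def st(): print(pose()[0].round(4),np.round(robot.current_contact_force(),1),np.round(robot.current_torque(),2),robot.current_finger_gap()*85,robot.current_time_s(),flush=True)
x,y=.5435,.2587; o=[180,0,132]
robot.line_to([x,y,.25],o,velocity=.15);robot.line_to([x,y,.06],o,velocity=.12);robot.pause(.2);st()
s=robot.line_to([x,y,.012],o,velocity=.02,f_stop=3);print(s);st()
b=vision.grab_frame("side");c=vision.grab_frame("scene")
save(np.hstack([b[270:420,200:400].repeat(2,0).repeat(2,1),c[200:350,300:500].repeat(2,0).repeat(2,1)]),'8.png')
E
```

```text
[0.5438 0.2588 0.0605] [-0.4 -0.2  0.4] [-0.01  0.05  0.02] 44.77307862668468 18.225
True
[0.5435 0.2587 0.0235] [-0.5 -0.1  5.5] [-0.01  0.1   0.06] 44.85551215757956 19.875
```

View pics/8.png

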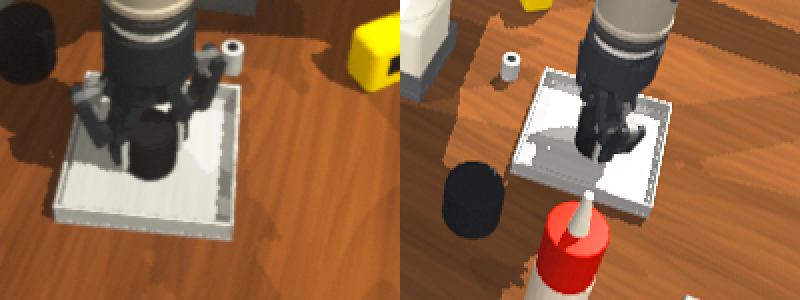

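The cap stands in the middle of the tray, upright, with contact at the expected height (TCP 23.5 mm against 23 mm expected). Now I'll release it.

```bash
python3 - <<'E'
from h import *
o=[180,0,132]
fingers.gripper_to(0.78);robot.pause(.2)
print(robot.current_finger_gap()*85,robot.current_contact_force())
p=pose()[0]
robot.line_to([p[0],p[1],.10],o,velocity=.05);robot.line_to([p[0],p[1],.22],o,velocity=.15)
robot.pause(.3);print(robot.current_contact_force(),robot.current_time_s())
a=vision.grab_frame("wrist");b=vision.grab_frame("side");c=vision.grab_frame("scene")
save(np.vstack([np.hstack([b[270:420,200:400].repeat(2,0).repeat(2,1),c[200:350,300:500].repeat(2,0).repeat(2,1)]),np.hstack([cv2.resize(a,(400,300)),cv2.resize(c,(400,300))])]),'9.png')
E
```

```text
66.26807504214045 [ 0.58635616 -1.10432117 -0.38416868]
[1.5674452  0.06700451 0.29458547] 23.4667
```

View pics/9.png

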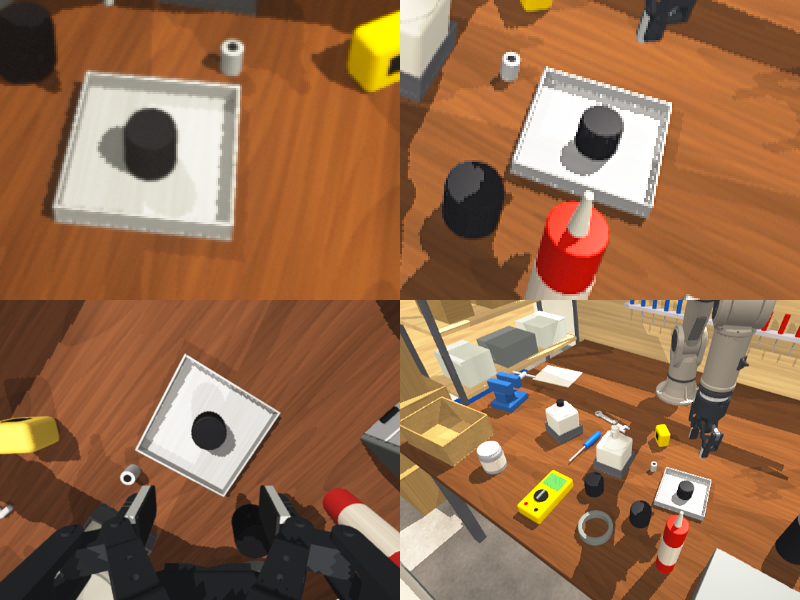

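The cap stands upright in the middle of the tray and the gripper is clear of it. Everything else is in place.

```bash
python3 -c "
from h import *
print(workorder.close_job())"
```

```text
the job is handed in; nothing more can be done
None
```

The safety cap was pressed down, turned 87° anticlockwise while pressed, lifted off and set upright in the middle of the steel tray; I let go and handed the job in at about 23.5 s of the 48 s allowed, though no verdict was returned.

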